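# Pry open the stuck dust cover of a parts bin

### The arm

A 6-joint arm with a two-finger parallel gripper is mounted at the origin on the work surface. World frame = base frame: x ahead of the robot, y to its left, z up, the work surface at z = 0. Lengths are in m, angles in degrees, forces in N, time in s.
With the tool pointing down it reaches from about 0.4 to 0.825 m from the base axis. Payload 7 kg.
Tool frame: the origin (TCP) lies on the centre line of the jaws, within the pads' length; the fingertips stand 19 mm ahead of it and the grasp point (between the pads) is the TCP; z points along the fingers, y is the line along which they close (so a half turn about z gives the same grasp; the last joint's range is limited). The gripper opens to 88 mm and grips with 3 to 60 N. Pads are 19 mm wide; open, the fingers measure 130 mm over their backs; the gripper's body (78 mm by 193 mm) begins 47 mm behind the grasp point.
Start: joints at [91.622, 20.546, 0.682, 0, -70.136, -16.507], TCP at [0.173, 0.652, 0.246] pointing down, gripper open.
Joint ranges: [-176.03, 176.03], [-82.01, 121.73], [-58.28, 71.71], [-173.87, 95.51], [-174.79, -0.11], [-173.66, 173.66]. Speed limits (degrees/s): [136.94, 136.94, 172.46, 180, 180, 180].

### API

Orientations are given as [roll, pitch, yaw] about the fixed x, y, z axes, in that order (R = Rz(yaw) Ry(pitch) Rx(roll)).
In Python, from plant import get_state, capture, close_job gives the robot as it stands.
- The arm moves only by the tool apply_moves, never from a script. Its argument "targets" is a list of rows, each a list of 7 numbers: the opening, from 0 (shut) to 1 (fully open), then the shift along the tool's x, y, z normalised to -1 to 1, where 1 is 1000 mm, then the turn, a rotation vector about the tool's x, y, z normalised to -1 to 1, where 1 is 90 degrees. In form: [[claw, tx, ty, tz, ax, ay, az], ...]. A call has 1 to 20 rows; each row shifts and turns the commanded pose from where the row before left it, along the tool's axes as they then stand; what a row does not reach is not made up. A row lasts 1/12 s, in which the tool goes at most 41.7 mm and 7.16 degrees, less where a joint would pass 70% of its speed; a pose out of reach is approached as far as the arm can. A call with a number of a shift or a turn outside -1 to 1 is refused whole. A call with a gripper value outside its range is refused whole. The fingers move at their own pace and stop on an object; "newtons" is the grip in N (left out, the last holds). Time passes only in rows, so rows that do not move let the fingers close. It gives the time, the measured TCP pose, the force, the opening and the grip force at its end, in the units of the state.
- get_state(): the state, without advancing time (a new reading comes with each control period).
- capture(name): name is "scene" or "top" or "wrist"; returns a dict with "frame" (384x512x3 uint8, red, green, blue), "range_z" (384x512 float32, m along the optical axis (not along the pixel's ray), 0 where there is no reading), "camera_matrix" (3x3 intrinsics, pixels), "T" (4x4, takes a point from camera to world coordinates). Camera axes: x right, y down, z forward; pixel columns grow to the right and rows downward; lengths in m; the calibration is good to about 2 mm. A picture is of the moment at which its call begins.
- close_job(): hands the job in; it is judged then, once.
The state is a dict: "time_s": time; "joints": joint angles; "qd": joint speeds; "joint_torque": joint torques, N m; "tcp_pos": TCP position; "eef_rot": TCP orientation; "contact_force": force on the tool from outside, world axes, zero at the start; "moment": the same for the moment, N m; "gripper_width": finger opening in m; "gripper_force": force on a finger pad.
Only numpy, scipy, OpenCV 4.12 (cv2) and the standard library are available. Lean on these libraries where they do the work, as an engineer would, in place of code of your own. Each camera call takes 0.05 s, during which the arm holds its last target. There are 200 camera calls.

### The job

The sloping dust cover of the grey parts bin is stuck shut and has nothing to pull on. Take the flat pry bar from the rubber mat, push its blade well into the slot under the cover's low front edge, and lever the cover loose with the bar (keep the gripper itself off the cover until it stands ajar). Swing the cover up all the way to its stop so that the bin stays open, then lay the bar back down on the mat and let go, without disturbing the carton, the spray can or the roll of tape.

Things in the scene. Friction and masses are not known exactly. Their poses are not given: they have to be found in the camera images.
- bin: Grey steel parts bin, fixed to the counter: 190 mm wide (its y), 123 mm deep (its x from -75 to +48 mm), 145 mm high in front, 218 mm at the back. Origin on its underside; +x points from its low front, which faces the robot's right, to its back. Its top is a dust cover set between the side walls, sloping 28 degrees, low in front, with a pry slot under its front edge (see slot).
- slot (a point): Centre of the slot's mouth under the cover's front edge, with the bin's axes. Slot 80 mm wide (y), 9 mm high, 45 mm deep; its floor and roof rise at 28 degrees to the back: the blade must enter pointing up 28 degrees (20 to 36), handle low, and go 30 to 40 mm in along the slope. The steel floor juts out 8 mm before the cover's edge: a ledge to lever on.
- cover_hinge (a point): Middle of the cover's hinge line (along the bin's y), at the top back of the bin, level with the cover's underside; it has the bin's axes. The cover reaches 130 mm from it, down to the slot.
- cover (a joint): Angle of the cover in rad: 0 shut, growing as its front edge swings up and back; 2.0 at the stop, about upright. The cover is a steel plate 130 x 176 x 6 mm, about 0.18 kg, no handle; its hinge is stiff (0.22 N m), so it stays where it is left; 3 to 4 N at the blade lifts it.
- cover_edge (a point): Middle of the lower corner of the cover's front edge; moves with the cover.
- bar_mid (a point): Middle of the flat pry bar (200 mm, 0.25 kg), half-way up and at its centre of mass: grasp here. Its x points along the bar to the blade tip, towards the bin as it lies on the mat; z up. Wooden handle, 24 mm wide, 26 mm high, from 100 mm behind this point to 20 mm ahead; then a flat steel blade 80 mm long, 32 mm wide, 4 mm thick, level with the handle's mid-height.
- blade_tip (a point): Middle of the end of the blade, 100 mm ahead of bar_mid on the bar's axis, same axes as the bar.
- pry_bar: The pry bar as a whole; origin on its underside, 13 mm below bar_mid.
- mat: Black rubber mat fixed to the counter beside the bin, 280 mm (its x) by 150 mm (its y), 4 mm thick; origin at the centre of its underside. To the robot's right of the bin.
- carton: Bystander: closed cardboard carton 100 x 70 x 80 mm, behind the bin; origin at the centre of its underside.
- spray_can: Bystander: upright metal spray can, 66 mm across, 170 mm high, beyond the mat; origin at the centre of its underside.
- tape_roll: Bystander: roll of brown tape lying flat, 110 mm across, 48 mm high, behind the bin; origin at the centre of its underside.
Mind the look-alikes: they are no part of the job. Several things look just like the pry_bar: the one meant starts nearest to the robot's base.

How it is judged (in metres and radians):
On the way, in this order (a step that is already met when the one before it is completed fails the run):
1. the blade is pushed at least 20 mm (level distance) into the slot, between slot floor and cover (x of blade_tip in the frame of slot between 0.02 and 0.06 m and y of blade_tip in the frame of slot between -0.04 and 0.04 m and z of blade_tip in the frame of slot between 0 and 0.045 m and value of joint cover below 0.06 rad).
2. the bar has lifted the cover at least 0.1 rad and bears on it (value of joint cover above 0.1 rad and contact force between pry_bar and cover above 0.3 N).
3. the cover is swung up to within 0.2 rad of its stop (value of joint cover above 1.8 rad), for 0.2 s.
At the end, for the whole second after the job is handed in: The cover stands open within 0.2 rad of its stop (joint above 1.8 rad), and the pry bar lies flat and still on the mat, its middle over the mat (within 120 mm along and 75 mm across of the mat's centre, under 30 mm high) (value of joint cover above 1.8 rad and x of bar_mid in the frame of mat between -0.12 and 0.12 m and y of bar_mid in the frame of mat between -0.075 and 0.075 m and height (world z) of bar_mid below 0.03 m and linear speed of pry_bar below 0.02 m/s); the robot touches nothing.
It fails at once if the gripper or arm touches the cover before it stands ajar (0.1 rad) (value of joint cover below 0.1 rad and contact force between any of the fingers, the arm and cover above 0.5 N).
It fails at once if the carton is pushed more than 20 mm or tipped over (distance of carton from where it was at the start of the episode above 0.02 m or angle between carton's own z axis and vertical above 0.3 rad).
It fails at once if the spray can is pushed more than 20 mm or tipped over (distance of spray_can from where it was at the start of the episode above 0.02 m or angle between spray_can's own z axis and vertical above 0.3 rad).
It fails at once if the roll of tape is pushed more than 20 mm or tipped over (distance of tape_roll from where it was at the start of the episode above 0.02 m or angle between tape_roll's own z axis and vertical above 0.3 rad).
It also fails if it takes over 69 s, if anything falls off the work surface, if the arm or the gripper's body presses on something with over 40 N, if the wrist force passes 120 N, or if a joint passes its speed limit or range.

## Working session

There is one attempt and no reset: what is moved stays moved. The work goes in short steps, Python scripts to look and compute and a tool call to move; the robot and the scene stay as the last step left them, time stands still between calls to the robot, and variables do not carry over. Pictures are saved under pics/ and viewed, at most 10 in all, crops included, and the job is handed in when it is done.

Besides the shell and the picture viewer there is one more tool, called after "Request:" by a JSON object that holds its "op" and its "data". apply_moves: Moves the arm, as the interface text tells. Scaled input: -1 to 1 covers 1000 mm each way for a shift and 90 degrees each way for a turn. Its arguments: {"type":"object","properties":{"targets":{"type":"array","items":{"type":"array","items":{"type":"number"}}},"newtons":{"type":"number"}},"required":["targets"]}

```bash
mkdir -p pics; ls; python3 - <<'E'
from plant import *
import numpy as np,cv2
ims=[]
for n in("scene","top"):
    c=capture(n); np.savez(n+'.npz',**c); ims.append(c['frame'])
    print(n,c['camera_matrix'].round(1).tolist(),c['T'].round(3).tolist())
    cv2.imwrite(f'pics/{n}.png',cv2.resize(c['frame'][:,:,::-1],(800,600)))
print(get_state())
E
```

```text
pics
scene [[413.8, 0.0, 258.9], [0.0, 413.8, 193.2], [0.0, 0.0, 1.0]] [[0.54, 0.594, -0.597, 1.378], [0.842, -0.398, 0.365, -0.494], [-0.021, -0.699, -0.715, 1.062], [0.0, 0.0, 0.0, 1.0]]
top [[352.7, 0.0, 259.1], [0.0, 352.7, 195.8], [0.0, 0.0, 1.0]] [[-0.029, -0.984, 0.174, 0.399], [-1.0, 0.028, -0.009, -0.019], [0.004, -0.174, -0.985, 1.307], [0.0, 0.0, 0.0, 1.0]]
{'time_s': 0.1, 'joints': array([ 9.16203162e+01,  2.05873532e+01,  6.38794648e-01, -1.74168944e-02,
       -7.01375647e+01, -1.65065559e+01]), 'qd': array([ 0.09349845, -0.0718569 ,  0.18296314,  0.03205341,  0.02330498,
        0.03893262]), 'joint_torque': array([-1.37276671e-03, -5.84160662e+01,  2.93748003e+01,  7.01555461e+00,
        1.01865854e-02, -4.28666544e-05]), 'tcp_pos': array([0.17333263, 0.65192958, 0.24471539]), 'eef_rot': array([ 1.79912774e+02, -8.77287309e-03, -1.48921629e+01]), 'contact_force': array([-0.33635892, -0.25082704, -0.65986391]), 'moment': array([ 0.03931936, -0.01924118,  0.01597415]), 'gripper_force': 0.0, 'gripper_width': 0.08782136715081912}
```

View pics/scene.png

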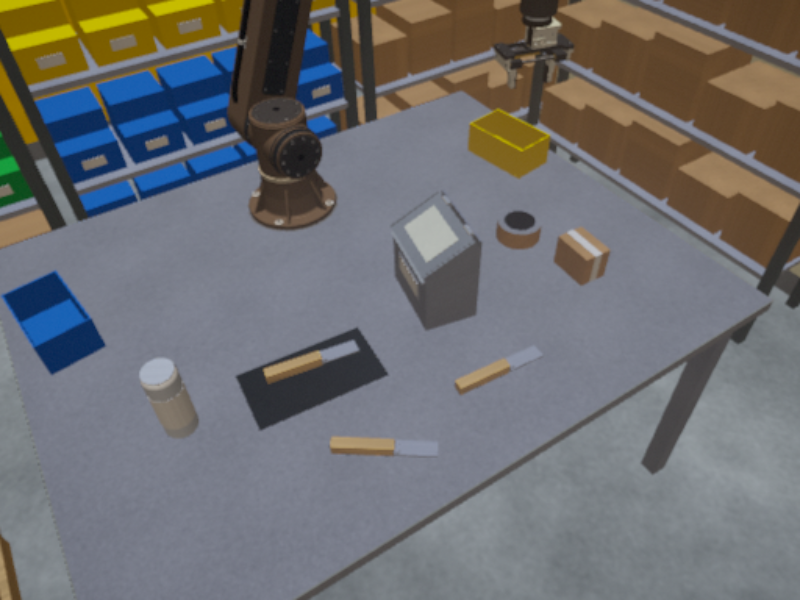

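View pics/top.png

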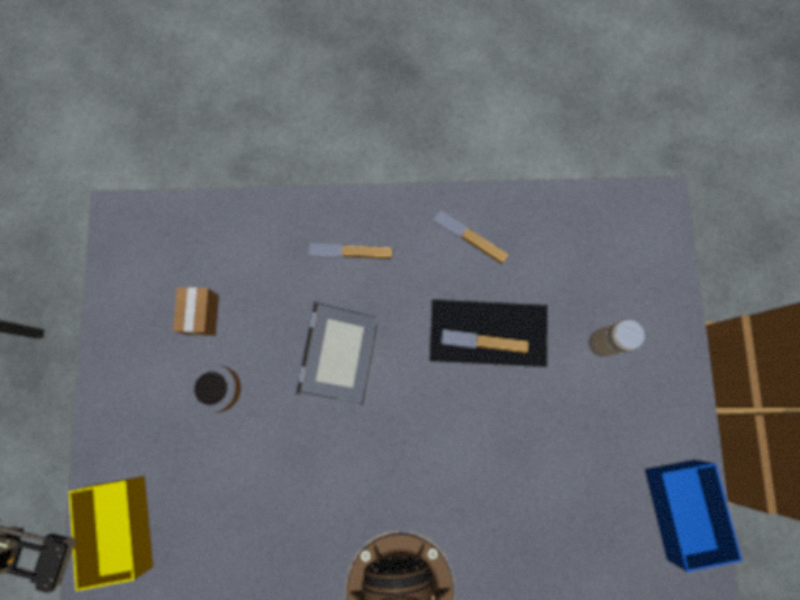

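The top view (800x600) shows three look-alike bars: on the mat at (485,342), and off it at (350,251) and (472,237). The base is at (400,590). The mat bar is nearest to the base and is the only one on the mat, so it fits the description. I'll confirm it with a crop and measure.

```bash
cat > h.py <<'E'
import numpy as np,cv2
from plant import *
def rays(c,uv):
    uv=np.atleast_2d(uv).astype(float);K=np.array(c['camera_matrix'])
    return np.c_[(uv[:,0]-K[0,2])/K[0,0],(uv[:,1]-K[1,2])/K[1,1],np.ones(len(uv))]@np.array(c['T'])[:3,:3].T
def onplane(c,uv,z):
    d=rays(c,uv);o=np.array(c['T'])[:3,3];return o+d*((z-o[2])/d[:,2])[:,None]
def cloud(c):
    v,u=np.mgrid[:384,:512];d=rays(c,np.c_[u.ravel(),v.ravel()])
    return (np.array(c['T'])[:3,3]+d*np.array(c['range_z']).reshape(-1,1)).reshape(384,512,3)
def big(m):
    n,l,s,_=cv2.connectedComponentsWithStats(m.astype(np.uint8));i=1+np.argmax(s[1:,4]);return l==i
def rect(p):
    r=cv2.minAreaRect((p[:,:2]*1000).astype(np.float32));return r,cv2.boxPoints(r).round(0).tolist()
E
python3 - <<'E'
from h import *
c=dict(np.load('top.npz'));f=c['frame'];P=cloud(c)
hsv=cv2.cvtColor(f,cv2.COLOR_RGB2HSV)
v,u=np.mgrid[:384,:512]
roi=(u>262)&(u<362)&(v>180)&(v<246)
mat=roi&(hsv[...,2]<60)
mat=big(mat); print('mat',rect(onplane(c,np.c_[u[mat],v[mat]],.004)))
h=big(roi&(hsv[...,1]>110)&(hsv[...,2]>90)); print('handle',h.sum(),rect(onplane(c,np.c_[u[h],v[h]],.030)),P[h][:,2].mean())
b=big(roi&(hsv[...,1]<110)&(hsv[...,2]>90)&(u<310)&(u>278)&(v>205)&(v<228)); print('blade',b.sum(),rect(onplane(c,np.c_[u[b],v[b]],.019)),P[b][:,2].mean())
# cover
cr=(u>185)&(u<245)&(v>188)&(v<262)&(P[...,2]>.1)
Q=P[cr];print('binpts',len(Q),Q.min(0).round(3),Q.max(0).round(3))
ok=np.ones(len(Q),bool)
for _ in range(6):
    A=np.c_[Q[:,:2],np.ones(len(Q))];k=np.linalg.lstsq(A[ok],Q[ok,2],rcond=None)[0];r=Q[:,2]-A@k;ok=abs(r)<max(2*r[ok].std(),.002)
s=np.hypot(k[0],k[1]);print('plane',k,'slope',np.degrees(np.arctan(s)),'yaw up',np.degrees(np.arctan2(k[1],k[0])),ok.sum(),r[ok].std())
lab=cr&(hsv[...,2]>150);lab=big(lab);print('label',rect(P[lab]),P[lab].mean(0))
print('top rect',rect(Q))
s=dict(np.load('scene.npz'));S=cloud(s)
m=(S[...,2]>.03)&(S[...,2]<.23)&(S[...,0]>.38)&(S[...,0]<.72)&(S[...,1]>-.02)&(S[...,1]<.25);print('scene bin',m.sum(),rect(S[m]),S[m][:,2].max())
for n,z0,x,y in(('carton',.06,(.5,.75),(.25,.5)),('tape',.035,(.35,.52),(.2,.45)),('can',.1,(.45,.7),(-.55,-.3))):
    q=P[(P[...,2]>z0)&(P[...,0]>x[0])&(P[...,0]<x[1])&(P[...,1]>y[0])&(P[...,1]<y[1])];print(n,len(q),rect(q)if len(q) else'')
t=cv2.resize(f[170:260,170:380,::-1],(800,343),interpolation=cv2.INTER_CUBIC)
s2=cv2.resize(s['frame'][110:270,140:340,::-1],(320,256),interpolation=cv2.INTER_CUBIC)
o=np.zeros((600,800,3),np.uint8);o[:343]=t;o[343:599,:320]=s2;cv2.imwrite('pics/crop.png',o)
E
```

```text
mat (((560.1614990234375, -225.93260192871094), (273.8884582519531, 145.53509521484375), 85.68206787109375), [[477.0, -357.0], [622.0, -368.0], [643.0, -95.0], [498.0, -84.0]])
handle 238 (((529.9822387695312, -254.0528564453125), (114.58873748779297, 27.24906349182129), 81.18511962890625), [[508.0, -309.0], [535.0, -313.0], [552.0, -200.0], [525.0, -195.0]]) 0.037580685734581815
blade 211 (((545.6718139648438, -156.4079132080078), (85.115966796875, 33.93801498413086), 81.16104888916016), [[522.0, -196.0], [556.0, -201.0], [569.0, -117.0], [535.0, -112.0]]) 0.0175006165245308
binpts 2626 [ 0.399 -0.019  0.102] [0.61  0.194 1.307]
plane [0.10028828 0.51736137 0.08314411] slope 27.788869984142416 yaw up 79.02951863138371 2120 0.001866064401103449
label (((488.17181396484375, 53.79302215576172), (190.69639587402344, 128.93212890625), 73.25132751464844), [[399.0, -19.0], [522.0, -56.0], [577.0, 127.0], [454.0, 164.0]]) [0.50265812 0.10607657 0.19681114]
top rect (((498.03564453125, 71.34590148925781), (216.0001983642578, 189.60301208496094), 78.65768432617188), [[384.0, -16.0], [570.0, -53.0], [612.0, 159.0], [426.0, 196.0]])
scene bin 3442 (((510.28106689453125, 112.85389709472656), (133.16741943359375, 199.39369201660156), 78.8041763305664), [[400.0, 67.0], [595.0, 28.0], [621.0, 159.0], [425.0, 198.0]]) 0.2237339173694891
carton 621 (((623.827392578125, 454.6014709472656), (73.66890716552734, 99.75116729736328), 87.0042953491211), [[572.0, 420.0], [672.0, 415.0], [676.0, 489.0], [576.0, 494.0]])
tape 392 (((449.9975891113281, 402.07080078125), (93.24093627929688, 90.51575469970703), 51.87541580200195), [[386.0, 393.0], [457.0, 337.0], [514.0, 411.0], [443.0, 467.0]])
can 448 (((528.6214599609375, -491.2901306152344), (62.764434814453125, 62.49439239501953), 56.45781707763672), [[485.0, -500.0], [537.0, -535.0], [572.0, -482.0], [520.0, -448.0]])
```

View pics/crop.png

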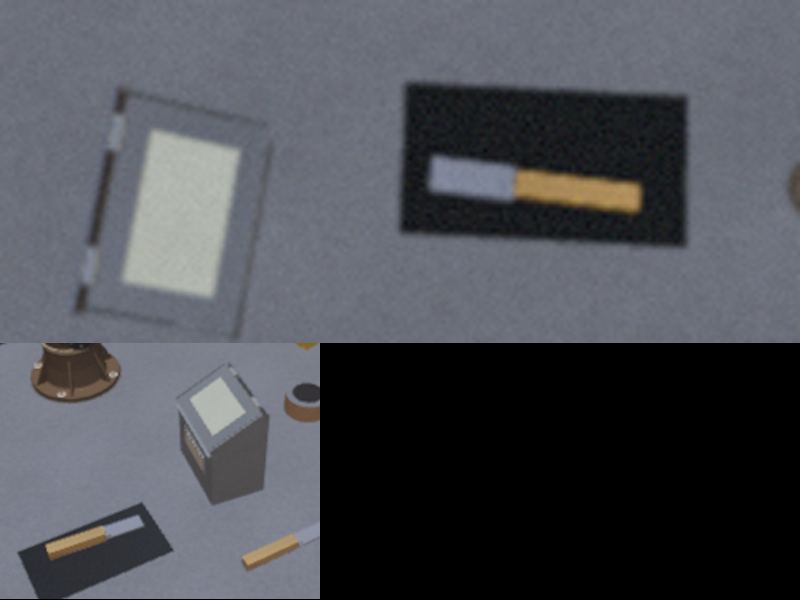

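The crop shows the bar lying on the mat: blade at about (470,178), handle at (580,190), pointing at the bin. This is the right bar. I'll travel high to a point above it.

Request:
{"op": "apply_moves", "data": {"targets": [[1, 0, 0, -0.035, 0, 0, 0], [1, 0, 0, -0.035, 0, 0, 0], [1, 0, 0, -0.035, 0, 0, 0], [1, 0.019, 0.0248, 0, 0, 0, 0], [1, 0.019, 0.0248, 0, 0, 0, 0], [1, 0.019, 0.0248, 0, 0, 0, 0], [1, 0.019, 0.0248, 0, 0, 0, 0], [1, 0.019, 0.0248, 0, 0, 0, 0], [1, 0.019, 0.0248, 0, 0, 0, 0], [1, 0.019, 0.0248, 0, 0, 0, 0], [1, 0.019, 0.0248, 0, 0, 0, 0], [1, 0.019, 0.0248, 0, 0, 0, 0], [1, 0.019, 0.0248, 0, 0, 0, 0], [1, 0.019, 0.0248, 0, 0, 0, 0], [1, 0.019, 0.0248, 0, 0, 0, 0], [1, 0.019, 0.0248, 0, 0, 0, 0], [1, 0.019, 0.0248, 0, 0, 0, 0], [1, 0.019, 0.0248, 0, 0, 0, 0], [1, 0.019, 0.0248, 0, 0, 0, 0], [1, 0.019, 0.0248, 0, 0, 0, 0]]}}

```text
time_s: 1.77
tcp_pos: [0.3772, 0.1603, 0.3505]
eef_rot: [-180.0, 0.0, -14.9]
contact_force: [0.1, 0.3, 0.5]
gripper_width: 0.0877
gripper_force: 0.0
```

Request:
{"op": "apply_moves", "data": {"targets": [[1, 0.019, 0.0248, 0, 0, 0, 0], [1, 0.019, 0.0248, 0, 0, 0, 0], [1, 0.019, 0.0248, 0, 0, 0, 0], [1, 0.019, 0.0248, 0, 0, 0, 0], [1, 0.019, 0.0248, 0, 0, 0, 0], [1, 0.019, 0.0248, 0, 0, 0, 0], [1, 0.019, 0.0248, 0, 0, 0, 0], [1, 0.019, 0.0248, 0, 0, 0, 0], [1, 0.019, 0.0248, 0, 0, 0, 0], [1, 0.019, 0.0248, 0, 0, 0, 0], [1, 0.019, 0.0248, 0, 0, 0, 0], [1, 0.019, 0.0248, 0, 0, 0, 0], [1, 0.019, 0.0248, 0, 0, 0, 0]]}}

```text
time_s: 2.85
tcp_pos: [0.5333, -0.2147, 0.3501]
eef_rot: [-180.0, 0.0, -14.9]
contact_force: [-0.5, 0.9, -0.2]
gripper_width: 0.0873
gripper_force: 0.0
```

Request:
{"op": "apply_moves", "data": {"targets": [[1, 0, 0, 0, 0, 0, 0.0777], [1, 0, 0, 0, 0, 0, 0.0777], [1, 0, 0, 0, 0, 0, 0.0777], [1, 0, 0, 0, 0, 0, 0.0777], [1, 0, 0, 0, 0, 0, 0.0777], [1, 0, 0, 0, 0, 0, 0.0777], [1, 0, 0, 0, 0, 0, 0.0777], [1, 0, 0, 0, 0, 0, 0.0777], [1, 0, 0, 0, 0, 0, 0.0777], [1, 0, 0, 0, 0, 0, 0.0777], [1, 0, 0, 0, 0, 0, 0.0777], [1, 0, 0, 0, 0, 0, 0.0777], [1, 0, 0, 0, 0, 0, 0]]}}

```text
time_s: 3.93
tcp_pos: [0.5329, -0.2131, 0.3502]
eef_rot: [180.0, 0.0, -99.1]
contact_force: [0.7, -0.5, -0.3]
gripper_width: 0.0875
gripper_force: 0.0
```

```bash
python3 - <<'E'
from h import *
c=capture('wrist');np.savez('w1.npz',**c);f=c['frame'];print(np.array(c['T']).round(3).tolist(),c['camera_matrix'][0][0])
cv2.imwrite('pics/w1.png',f[:,:,::-1])
P=cloud(c);hsv=cv2.cvtColor(f,cv2.COLOR_RGB2HSV);v,u=np.mgrid[:384,:512]
near=(P[...,0]>.45)&(P[...,0]<.63)&(P[...,1]>-.35)&(P[...,1]<-.08)&(P[...,2]<.05)
h=big(near&(hsv[...,1]>110)&(hsv[...,2]>80)); print('handle',h.sum(),rect(onplane(c,np.c_[u[h],v[h]],.030)),np.median(P[h][:,2]))
E
```

```text
[[-0.987, 0.154, 0.04, 0.522], [0.159, 0.955, 0.251, -0.279], [0.001, 0.254, -0.967, 0.489], [0.0, 0.0, 0.0, 1.0]] 302.68409229620977
handle 598 (((533.3836059570312, -253.30300903320312), (116.90608215332031, 25.05615997314453), 81.02705383300781), [[512.0, -309.0], [537.0, -313.0], [555.0, -198.0], [530.0, -194.0]]) 0.028854958253212465
```

View pics/w1.png

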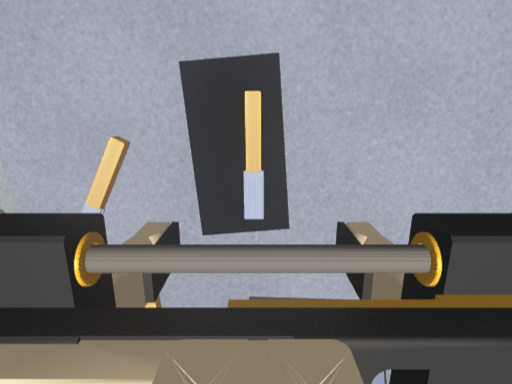

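The wrist view shows the bar under the tool, handle at (253,130) and blade at (254,195), on the mat and aligned with the tool. The gripper hides the bin from here. I'll grasp.

Request:
{"op": "apply_moves", "data": {"targets": [[1, 0, -0.0055, 0.03, 0, 0, 0], [1, 0, 0, 0.035, 0, 0, 0], [1, 0, 0, 0.035, 0, 0, 0], [1, 0, 0, 0.035, 0, 0, 0], [1, 0, 0, 0.035, 0, 0, 0], [1, 0, 0, 0.035, 0, 0, 0], [1, 0, 0, 0.035, 0, 0, 0], [1, 0, 0, 0.03, 0, 0, 0], [1, 0, 0, 0.02, 0, 0, 0], [1, 0, 0, 0.02, 0, 0, 0], [1, 0, 0, 0.013, 0, 0, 0], [1, 0, 0, 0, 0, 0, 0]]}}

```text
time_s: 4.98
tcp_pos: [0.5373, -0.2138, 0.0249]
eef_rot: [179.8, -0.0, -98.6]
contact_force: [-0.1, 0.1, 0.5]
gripper_width: 0.0877
gripper_force: 0.0
```

Request:
{"op": "apply_moves", "data": {"targets": [[0, 0, 0, 0, 0, 0, 0], [0, 0, 0, 0, 0, 0, 0], [0, 0, 0, 0, 0, 0, 0], [0, 0, 0, 0, 0, 0, 0], [0, 0, 0, 0, 0, 0, 0], [0, 0, 0, 0, 0, 0, 0], [0, 0, 0, 0, 0, 0, 0], [0, 0, 0, 0, 0, 0, 0]], "newtons": 55}}

```text
time_s: 5.65
tcp_pos: [0.5387, -0.214, 0.0278]
eef_rot: [-180.0, 0.0, -98.8]
contact_force: [0.2, 0.3, -0.4]
gripper_width: 0.0397
gripper_force: 0.0
```

Request:
{"op": "apply_moves", "data": {"targets": [[0, 0, 0, -0.02, 0, 0, 0], [0, 0, 0, -0.03, 0, 0, 0], [0, 0, 0, -0.03, 0, 0, 0], [0, 0, 0, -0.03, 0, 0, 0], [0, 0, 0, 0, 0, 0, 0]]}}

```text
time_s: 6.07
tcp_pos: [0.5419, -0.2147, 0.1439]
eef_rot: [-179.5, -0.0, -98.7]
contact_force: [0.5, -0.0, 0.0]
gripper_width: 0.0066
gripper_force: 0.0
```

The fingers were still closing when I lifted, so the grip missed. I'll re-measure the bar.

```bash
cat > bar.py <<'E'
from h import *
c=capture('wrist');f=c['frame'];P=cloud(c);hsv=cv2.cvtColor(f,cv2.COLOR_RGB2HSV);v,u=np.mgrid[:384,:512]
near=(P[...,0]>.45)&(P[...,0]<.63)&(P[...,1]>-.35)&(P[...,1]<-.08)&(P[...,2]<.06)
h=big(near&(hsv[...,1]>110)&(hsv[...,2]>80)); print('handle',h.sum(),rect(onplane(c,np.c_[u[h],v[h]],.030)),np.median(P[h][:,2]))
c=capture('top');f=c['frame'];hsv=cv2.cvtColor(f,cv2.COLOR_RGB2HSV);np.savez('top2.npz',**c)
s=capture('scene');np.savez('scene2.npz',**s)
o=np.hstack([cv2.resize(s['frame'][150:290,130:330],(400,280)),cv2.resize(f[170:310,230:430],(400,280))]);cv2.imwrite('pics/b.png',o[:,:,::-1])
print(get_state()['gripper_width'],get_state()['tcp_pos'])
E
python3 bar.py
```

```text
handle 374 (((533.3973388671875, -253.89437866210938), (115.29965209960938, 24.124309539794922), 80.76184844970703), [[512.0, -309.0], [536.0, -313.0], [555.0, -199.0], [531.0, -195.0]]) 0.027394630757339056
0.0005093649963740286 [ 0.53844588 -0.21386466  0.13772589]
```

View pics/b.png

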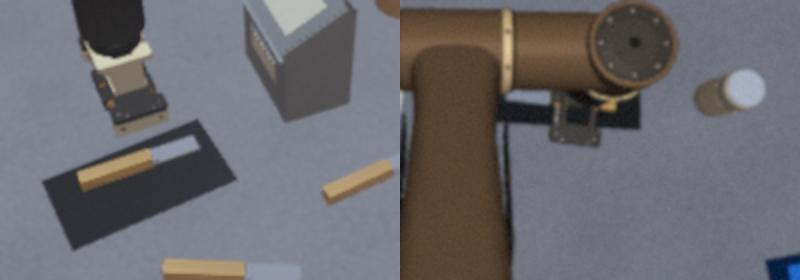

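The bar is undisturbed on the mat, with its handle at (115,168) in the left half. I'll open, go down and close for longer.

Request:
{"op": "apply_moves", "data": {"targets": [[1, 0, 0, 0, 0, 0, 0], [1, 0, 0, 0, 0, 0, 0], [1, 0, 0, 0, 0, 0, 0], [1, 0, 0, 0, 0, 0, 0], [1, 0, 0, 0, 0, 0, 0], [1, 0, 0, 0, 0, 0, 0], [1, 0, 0, 0, 0, 0, 0], [1, 0, 0, 0, 0, 0, 0], [1, 0, 0, 0, 0, 0, 0], [1, 0, 0, 0, 0, 0, 0], [1, 0, 0, 0, 0, 0, 0], [1, 0, 0, 0, 0, 0, 0], [1, 0, 0, 0.03, 0, 0, 0], [1, 0, 0, 0.03, 0, 0, 0], [1, 0, 0, 0.03, 0, 0, 0], [1, 0, 0, 0.02, 0, 0, 0], [1, 0, 0, 0, 0, 0, 0]]}}

```text
time_s: 7.63
tcp_pos: [0.5378, -0.2139, 0.0249]
eef_rot: [179.8, -0.0, -98.8]
contact_force: [1.5, 1.1, 0.3]
gripper_width: 0.0879
gripper_force: 0.0
```

Request:
{"op": "apply_moves", "data": {"targets": [[0, 0, 0, 0, 0, 0, 0], [0, 0, 0, 0, 0, 0, 0], [0, 0, 0, 0, 0, 0, 0], [0, 0, 0, 0, 0, 0, 0], [0, 0, 0, 0, 0, 0, 0], [0, 0, 0, 0, 0, 0, 0], [0, 0, 0, 0, 0, 0, 0], [0, 0, 0, 0, 0, 0, 0], [0, 0, 0, 0, 0, 0, 0], [0, 0, 0, 0, 0, 0, 0], [0, 0, 0, 0, 0, 0, 0], [0, 0, 0, 0, 0, 0, 0], [0, 0, 0, 0, 0, 0, 0], [0, 0, 0, 0, 0, 0, 0]], "newtons": 60}}

```text
time_s: 8.8
tcp_pos: [0.5387, -0.214, 0.0276]
eef_rot: [-180.0, -0.0, -98.8]
contact_force: [0.6, 0.6, 0.2]
gripper_width: 0.0234
gripper_force: 60.0
```

Gripped. I'll lift a bit, and meanwhile work out the slot from the scene and top clouds.

Request:
{"op": "apply_moves", "data": {"targets": [[0, 0, 0, -0.02, 0, 0, 0], [0, 0, 0, -0.02, 0, 0, 0], [0, 0, 0, -0.02, 0, 0, 0], [0, 0, 0, 0, 0, 0, 0]]}}

```text
time_s: 9.13
tcp_pos: [0.5404, -0.2143, 0.0909]
eef_rot: [-179.7, -0.0, -98.8]
contact_force: [1.5, -0.2, -1.7]
gripper_width: 0.0237
gripper_force: 60.0
```

```bash
python3 - <<'E'
from h import *
th=np.radians(79.0)
for n in('scene.npz','top.npz'):
    c=dict(np.load(n));P=cloud(c)
    m=(P[...,2]>.02)&(P[...,2]<.23)&(P[...,0]>.38)&(P[...,0]<.66)&(P[...,1]>-.03)&(P[...,1]<.22)&(np.array(c['range_z'])>0);Q=P[m]
    for it in range(4):
        ex=np.array([np.cos(th),np.sin(th)]);ey=np.array([-ex[1],ex[0]])
        a=Q[:,:2]@ex;b=Q[:,:2]@ey
        z=Q[:,2]
        # front face: a small & z<.13 ; right side face (b min): 
        fr=(z<.125)&(z>.04)&(b>b.min()+.02)&(a<np.percentile(a,2)+.02)
        sd=(z<.125)&(z>.04)&(a>a.min()+.03)
        if sd.sum()>80 and n[0]=='s':
            k=np.polyfit(a[sd],b[sd],1);th+=np.arctan(k[0])
    print(n,len(Q),np.degrees(th),'side b',np.median(b[sd]) if sd.sum() else 0,sd.sum(),'front a',np.median(a[fr]) if fr.sum()else 0,fr.sum())
    cv=(z>.13)
    pl=np.polyfit(a[cv],z[cv],1);r=z-np.polyval(pl,a);cv&=abs(r)<.006;pl=np.polyfit(a[cv],z[cv],1)
    print(' cover slope',np.degrees(np.arctan(pl[0])),'plane',pl,'a range',np.percentile(a[cv],[.5,2,98,99.5]),'b',np.percentile(b[cv],[.5,2,98,99.5]))
    # profile: z vs a in slot width
    bc=(b[cv].min()+b[cv].max())/2
    for a0 in np.arange(a.min(),a.min()+.05,.003):
        s=(abs(b-bc)<.035)&(a>=a0)&(a<a0+.003)
        if s.any(): print('  a %.3f z %s n %d'%(a0,np.percentile(z[s],[5,50,95]).round(3),s.sum()))
s=dict(np.load('scene.npz'))['frame'][110:220,245:315,::-1]
cv2.imwrite('pics/bin.png',cv2.resize(s,(382,600),interpolation=cv2.INTER_CUBIC))
E
```

```text
scene.npz 3542 78.87240958405809 side b -0.5722174998620787 486 front a 0.1500644186785703 318
 cover slope 22.441215681784172 plane [0.41301206 0.09978852] a range [0.14390257 0.14480992 0.26976437 0.27290809] b [-0.57488853 -0.57399541 -0.38597168 -0.38292253]
  a 0.143 z [0.139 0.15  0.161] n 20
  a 0.146 z [0.066 0.099 0.159] n 93
  a 0.149 z [0.025 0.095 0.16 ] n 102
  a 0.152 z [0.033 0.16  0.166] n 26
  a 0.155 z [0.161 0.163 0.166] n 15
  a 0.158 z [0.163 0.166 0.169] n 16
  a 0.161 z [0.163 0.165 0.17 ] n 14
  a 0.164 z [0.165 0.168 0.172] n 15
  a 0.167 z [0.168 0.172 0.176] n 21
  a 0.170 z [0.17  0.174 0.176] n 12
  a 0.173 z [0.173 0.175 0.178] n 17
  a 0.176 z [0.174 0.177 0.181] n 17
  a 0.179 z [0.176 0.178 0.18 ] n 12
  a 0.182 z [0.177 0.178 0.18 ] n 12
  a 0.185 z [0.178 0.18  0.185] n 16
  a 0.188 z [0.181 0.182 0.185] n 18
  a 0.191 z [0.182 0.185 0.188] n 15
top.npz 2641 78.87240958405809 side b -0.38493339798193077 5 front a 0.1477403980202458 15
 cover slope 26.78455034510203 plane [0.50479794 0.08650145] a range [0.14441663 0.14625889 0.27069801 0.27251118] b [-0.56880417 -0.56585509 -0.3836643  -0.38098231]
  a 0.143 z [0.138 0.157 0.161] n 27
  a 0.146 z [0.067 0.157 0.163] n 27
  a 0.149 z [0.042 0.16  0.165] n 24
  a 0.152 z [0.16  0.162 0.166] n 20
  a 0.155 z [0.162 0.165 0.168] n 20
  a 0.158 z [0.163 0.165 0.17 ] n 22
  a 0.161 z [0.164 0.168 0.17 ] n 21
  a 0.164 z [0.166 0.171 0.175] n 20
  a 0.167 z [0.167 0.171 0.174] n 22
  a 0.170 z [0.17  0.173 0.176] n 22
  a 0.173 z [0.172 0.175 0.178] n 22
  a 0.176 z [0.174 0.176 0.179] n 19
  a 0.179 z [0.174 0.178 0.183] n 22
  a 0.182 z [0.177 0.18  0.184] n 22
  a 0.185 z [0.179 0.182 0.184] n 21
  a 0.188 z [0.18  0.183 0.189] n 24
  a 0.191 z [0.182 0.185 0.19 ] n 22
```

View pics/bin.png

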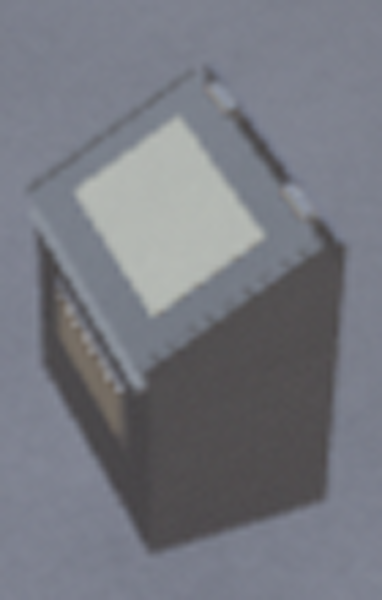

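The crop shows the slope and hinge barrels, and the front edge from (30,195) to (140,385), with the slot just beneath. Putting the cloud together with the stated dimensions gives bin yaw 78.9° and a slot mouth near (0.498, 0.062, 0.152). I'll move to the pre-insertion pose and tilt.

Request:
{"op": "apply_moves", "data": {"targets": [[0, 0, 0, -0.02, 0, 0, 0.0256], [0, -0.0268, 0.0187, -0.002, 0, 0, 0], [0, -0.0268, 0.0187, -0.003, 0, 0, 0], [0, -0.0268, 0.0187, -0.003, 0, 0, 0], [0, -0.0268, 0.0187, -0.003, 0, 0, 0], [0, -0.0268, 0.0187, -0.002, 0, 0, 0], [0, 0, 0, 0, 0, -0.0622, 0], [0, 0, 0, 0, 0, -0.0622, 0], [0, 0, 0, 0, 0, -0.0622, 0], [0, 0, 0, 0, 0, -0.0622, 0], [0, 0, 0, 0, 0, -0.0622, 0], [0, 0, 0, 0, 0, 0, 0], [0, 0, 0, 0, 0, 0, 0]]}}

```text
time_s: 10.22
tcp_pos: [0.4721, -0.0665, 0.1191]
eef_rot: [179.8, 27.9, -101.5]
contact_force: [0.8, -0.7, -2.5]
gripper_width: 0.0233
gripper_force: 60.0
```

```bash
cat > st.py <<'E'
from h import *
from scipy.spatial.transform import Rotation as R
ex=np.array([.193,.981,0]);ey=np.array([-.981,.193,0])
mouth=np.array([.4977,.0616,.152])
def inslot(p): d=np.asarray(p)-mouth;return np.c_[d@ex,d@ey,d[...,2]].round(4)
def show():
    s=get_state();M=R.from_euler('xyz',s['eef_rot'],degrees=True).as_matrix();p=s['tcp_pos']
    mid=p+M[:,2]*.0106;tip=mid-M[:,0]*.1
    print('t',s['time_s'],'tcp',p.round(4),'rpy',s['eef_rot'].round(1),'\nx',M[:,0].round(3),'y',M[:,1].round(3),'z',M[:,2].round(3),'\ntip in slot',inslot(tip),'pitch',np.degrees(np.arcsin(-M[2,0])).round(1),'F',s['contact_force'].round(1),'j',s['joints'].round(0))
    return s,M,tip
E
python3 - <<'E'
from st import *
s,M,tip=show()
c=capture('scene');np.savez('s3.npz',**c)
K=np.array(c['camera_matrix']);Ti=np.linalg.inv(c['T'])
def pr(p):
    q=Ti[:3,:3]@p+Ti[:3,3];return (K@q/q[2])[:2]
mid=tip+M[:,0]*.1
f=c['frame'];a=pr(tip);m=pr(mouth);print('tip px',a,'mouth px',m)
x0,y0=220,110
o=cv2.resize(f[y0:y0+100,x0:x0+130,::-1],None,fx=6,fy=6,interpolation=cv2.INTER_CUBIC)
for p,col in((tip,(0,0,255)),(mouth,(0,255,0)),(mouth+.04*ey,(255,255,0)),(mouth-.04*ey,(255,255,0))):
    cv2.circle(o,tuple(((pr(p)-[x0,y0]+.5)*6).astype(int)),3,col,-1)
cv2.imwrite('pics/pre.png',o)
E
```

```text
t 10.2167 tcp [ 0.4721 -0.0665  0.1191] rpy [ 179.8   27.9 -101.5] 
x [-0.176 -0.866 -0.468] y [-0.98   0.198  0.003] z [ 0.09   0.459 -0.884] 
tip in slot [[-0.0373 -0.0001  0.0046]] pitch 27.9 F [ 0.8 -0.7 -2.5] j [ -9.  14. -20. -33. -59.  15.]
tip px [251.74376027 162.58850429] mouth px [262.23870137 160.70357379]
```

View pics/pre.png

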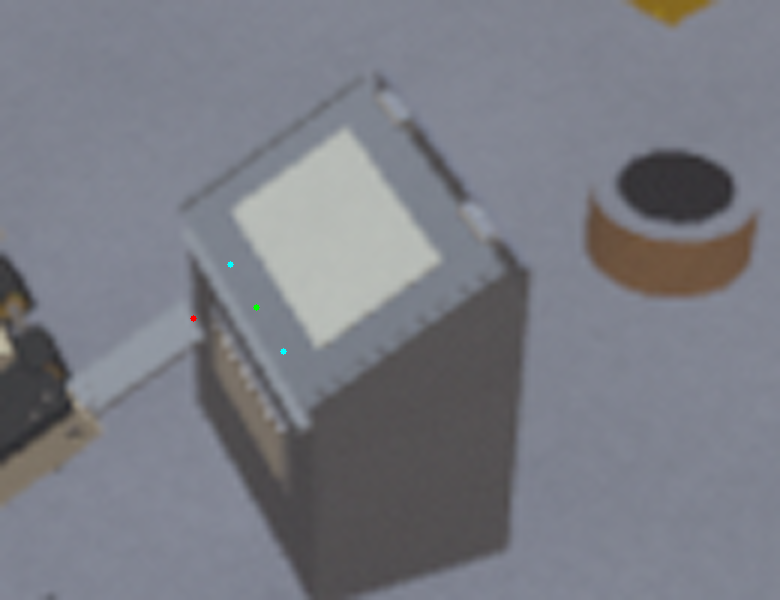

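The blade tip is at (193,320) in the crop, matching the projected red dot, just in front of the slot side of the bin. I'll check the edge band at the front against my model's projected corners.

```bash
python3 - <<'E'
from st import *
c=dict(np.load('s3.npz'));K=c['camera_matrix'];Ti=np.linalg.inv(c['T'])
def pr(p):
    q=Ti[:3,:3]@p+Ti[:3,3];return (K@q/q[2])[:2]
g=cv2.cvtColor(c['frame'],cv2.COLOR_RGB2GRAY).astype(np.float32)
pts={'covertop':(-.0028,.0048+.0053),'coverlow':(0,.0048),'floor@edge':(0,-.0048),'ledge':(-.0071,-.0085),'wall':(-.008,-.03)}
t=pr(mouth+.02*ey)-pr(mouth-.02*ey);t/=np.linalg.norm(t);n=np.array([-t[1],t[0]]);n*=np.sign(n@(pr(mouth-.02*ex)-pr(mouth)))
for k,(x,z) in pts.items(): print(k,round(float((pr(mouth+x*ex+[0,0,z])-pr(mouth))@n),2))
print('1mm -ex, 1mm up:',(pr(mouth-.001*ex)-pr(mouth))@n,(pr(mouth+[0,0,.001])-pr(mouth))@n)
S=np.arange(-6,9.1,.5);prof=0
for l in np.linspace(-.07,.07,60):
    q=pr(mouth+l*ey)[None]+S[:,None]*n;prof=prof+cv2.remap(g,q[:,0].astype(np.float32)[None],q[:,1].astype(np.float32)[None],1)[0]
for a,b in zip(S,prof/60):print(a,round(float(b)),end=' | ')
E
```

```text
covertop -0.38
coverlow -0.55
floor@edge 0.55
ledge 2.94
wall 5.58
1mm -ex, 1mm up: 0.27789491453898424 -0.11457580607468744
-6.0 174 | -5.5 167 | -5.0 155 | -4.5 141 | -4.0 132 | -3.5 128 | -3.0 128 | -2.5 128 | -2.0 128 | -1.5 128 | -1.0 128 | -0.5 128 | 0.0 128 | 0.5 128 | 1.0 128 | 1.5 130 | 2.0 134 | 2.5 139 | 3.0 142 | 3.5 141 | 4.0 131 | 4.5 115 | 5.0 101 | 5.5 97 | 6.0 103 | 6.5 111 | 7.0 116 | 7.5 117 | 8.0 115 | 8.5 113 | 9.0 114 |
```

The image shows the cover edge and ledge about 1.6 px, or 6 mm, further forward than modelled. That agrees with the cloud's jutting lip at a=0.144. I'll shift the mouth estimate by -6 mm, lower the bar by 19.5 mm along tool z and advance.

Request:
{"op": "apply_moves", "data": {"targets": [[0, 0, 0, 0.0195, 0, 0, 0], [0, -0.008, 0, 0, 0, 0, 0], [0, -0.006, 0, 0, 0, 0, 0], [0, 0, 0, 0, 0, 0, 0], [0, 0, 0, 0, 0, 0, 0]]}}

```text
time_s: 10.68
tcp_pos: [0.4772, -0.0424, 0.1111]
eef_rot: [-179.9, 28.0, -100.9]
contact_force: [-0.9, 0.4, -2.3]
gripper_width: 0.0235
gripper_force: 60.0
```

```bash
sed -i 's/^mouth=.*/mouth=np.array([.4965,.0557,.151])/' st.py; python3 - <<'E'
from st import *
s,M,tip=show()
c=capture('scene')
f=c['frame'];x0,y0=225,120
o=cv2.resize(f[y0:y0+75,x0:x0+80,::-1],None,fx=8,fy=8,interpolation=cv2.INTER_CUBIC)
K=np.array(c['camera_matrix']);Ti=np.linalg.inv(c['T'])
def pr(p):
    q=Ti[:3,:3]@p+Ti[:3,3];return (K@q/q[2])[:2]
for p,col in((tip,(0,0,255)),(mouth,(0,255,0))):
    cv2.circle(o,tuple(((pr(p)-[x0,y0]+.5)*8).astype(int)),3,col,-1)
cv2.imwrite('pics/pre2.png',o)
P=cloud(c);v,u=np.mgrid[:384,:512]
# blade points: near axis
L=(P-tip)@M; m=(L[...,0]>.012)&(L[...,0]<.07)&(abs(L[...,1])<.013)&(abs(L[...,2])<.02)
print('blade pts',m.sum(),'median offset along tool z (expect -.002 top)',np.median(L[m][:,2]),L[m][:,2].std())
q=inslot(P.reshape(-1,3)).reshape(384,512,3)
cv=(q[...,0]>.01)&(q[...,0]<.1)&(abs(q[...,1])<.07)&(q[...,2]>0)&(q[...,2]<.09)
k=np.polyfit(q[cv][:,0],q[cv][:,2],1);print('cover top (scene) fit slope',np.degrees(np.arctan(k[0])),'z at mouth',k[1],cv.sum())
E
```

```text
t 10.6833 tcp [ 0.4772 -0.0424  0.1111] rpy [-179.9   28.  -100.9] 
x [-0.167 -0.867 -0.469] y [-0.982  0.19  -0.002] z [ 0.091  0.46  -0.883] 
tip in slot [[-0.0067  0.0003 -0.0024]] pitch 28.0 F [-0.9  0.4 -2.3] j [ -6.  14. -21. -34. -57.  14.]
blade pts 94 median offset along tool z (expect -.002 top) -0.001523060332442231 0.0020818697984244542
cover top (scene) fit slope 27.555267396394406 z at mouth 0.011347345213006394 942
```

View pics/pre2.png

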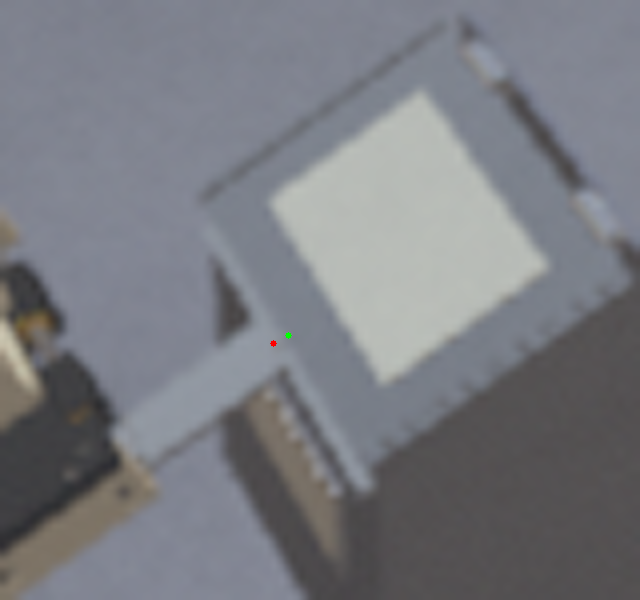

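The blade tip is over the ledge at (273,343), just before the cover's edge and centred in the slot. It sits about 1 mm high, so I'll lower it slightly and push in gently.

Request:
{"op": "apply_moves", "data": {"targets": [[0, 0, 0, 0.001, 0, 0, 0], [0, -0.004, 0, 0, 0, 0, 0], [0, -0.004, 0, 0, 0, 0, 0], [0, -0.004, 0, 0, 0, 0, 0], [0, -0.003, 0, 0, 0, 0, 0], [0, 0, 0, 0, 0, 0, 0]]}}

```text
time_s: 11.23
tcp_pos: [0.4797, -0.0295, 0.1166]
eef_rot: [-180.0, 28.0, -101.1]
contact_force: [-0.5, 0.3, -2.6]
gripper_width: 0.0236
gripper_force: 60.0
```

```bash
python3 -c "
from st import *
show()"
```

```text
t 11.2333 tcp [ 0.4797 -0.0295  0.1166] rpy [-180.    28.  -101.1] 
x [-0.169 -0.867 -0.469] y [-0.981  0.192 -0.001] z [ 0.091  0.461 -0.883] 
tip in slot [[0.0065 0.0001 0.0031]] pitch 28.0 F [-0.5  0.3 -2.6] j [ -4.  13. -21. -34. -57.  13.]
```

No contact force. I'll push on to about 33 mm deep.

Request:
{"op": "apply_moves", "data": {"targets": [[0, -0.004, 0, 0, 0, 0, 0], [0, -0.004, 0, 0, 0, 0, 0], [0, -0.004, 0, 0, 0, 0, 0], [0, -0.004, 0, 0, 0, 0, 0], [0, -0.004, 0, 0, 0, 0, 0], [0, -0.004, 0, 0, 0, 0, 0], [0, -0.003, 0, 0, 0, 0, 0], [0, 0, 0, 0, 0, 0, 0]]}}

```text
time_s: 11.9
tcp_pos: [0.4842, -0.006, 0.1291]
eef_rot: [-180.0, 28.0, -101.1]
contact_force: [-0.4, -0.1, -2.6]
gripper_width: 0.0233
gripper_force: 60.0
```

```bash
python3 -c "
from st import *
show()"
```

```text
t 11.9 tcp [ 0.4842 -0.006   0.1291] rpy [-180.    28.  -101.1] 
x [-0.169 -0.867 -0.469] y [-0.981  0.192 -0.001] z [ 0.091  0.461 -0.883] 
tip in slot [[0.0304 0.0002 0.0157]] pitch 28.0 F [-0.4 -0.1 -2.6] j [ -1.  12. -21. -34. -57.   9.]
```

The blade is in to x=0.030 with no jamming. Now I'll lever it about the ledge.

Request:
{"op": "apply_moves", "data": {"targets": [[0, 0.001, 0, 0.003, 0, -0.0444, 0], [0, 0.001, 0, 0.003, 0, -0.0444, 0], [0, 0.001, 0, 0.003, 0, -0.0444, 0], [0, 0.001, 0, 0.003, 0, -0.0444, 0], [0, 0.001, 0, 0.003, 0, -0.0444, 0], [0, 0, 0, 0, 0, 0, 0]]}}

```text
time_s: 12.4
tcp_pos: [0.4841, -0.003, 0.1112]
eef_rot: [179.6, 48.2, -101.6]
contact_force: [0.7, -0.4, -4.1]
gripper_width: 0.0234
gripper_force: 60.0
```

```bash
cat > cov.py <<'E'
from st import *
s,M,tip=show()
def cover(save=None):
    for n in('scene','top'):
        c=capture(n);P=cloud(c);q=inslot(P.reshape(-1,3))
        ok=(abs(q[:,1])<.085)&(q[:,2]>.0)&(q[:,2]<.3)&(q[:,0]>-.03)&(q[:,0]<.13)
        # label (pale) pixels lie on the cover; otherwise use all points above the bin's shut plane
        q=q[ok];up=q[:,2]-(.0045+q[:,0]*.532)>.012
        h=np.array([.115,.0655]);d=np.c_[h[0]-q[up,0],q[up,2]-h[1]];r=np.hypot(*d.T);k=(r>.05)&(r<.14)
        e=np.degrees(np.arctan2(d[k,1],d[k,0]))+28
        print(n,k.sum(),'cover angle deg pctl',np.percentile(e,[5,25,50,75,95]).round(0) if k.any() else '')
        if save and n=='scene': cv2.imwrite(save,cv2.resize(c['frame'][60:260,180:400,::-1],(660,600)))
E
python3 -c "
from cov import *
cover('pics/lev.png')"
```

```text
t 12.4 tcp [ 0.4841 -0.003   0.1112] rpy [ 179.6   48.2 -101.6] 
x [-0.134 -0.653 -0.745] y [-0.981  0.196  0.005] z [ 0.142  0.731 -0.667] 
tip in slot [[0.0146 0.0003 0.0277]] pitch 48.2 F [ 0.7 -0.4 -4.1] j [-18.  22. -16. -52. -70.  34.]
scene 943 cover angle deg pctl [11. 12. 13. 14. 16.]
top 1407 cover angle deg pctl [11. 12. 13. 14. 17.]
```

View pics/lev.png

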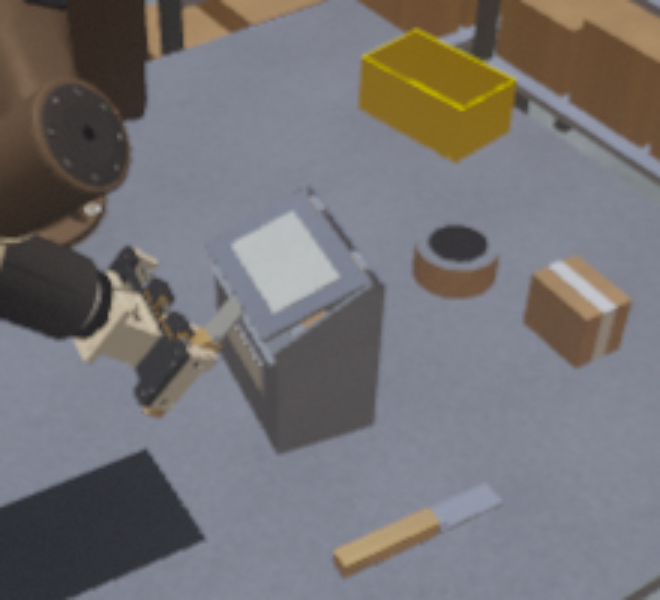

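The cover stands ajar by about 10–13° with the blade bearing under it, its front edge now at about (265,350) in this picture. Next I'll plan the swing arc with the tip following the underside around the hinge.

```bash
python3 - <<'E'
import numpy as np
h=np.array([.115,.0655])
def tcp(th,p,r):
    e=np.radians(th-28);p=np.radians(p);u=np.array([-np.cos(e),np.sin(e)]);n=np.array([-np.sin(e),-np.cos(e)])
    tip=h+r*u+.002*n
    X=np.array([-np.cos(p),-np.sin(p)]);Z=np.array([np.sin(p),-np.cos(p)])
    return tip+.1*X-.0106*Z,X,Z
N=20;th=np.linspace(10,111,N+1);p=np.linspace(48.2,30,N+1);r=np.linspace(.1056,.1,N+1)
c,X,Z=tcp(th[0],p[0],r[0])
X0=np.array([-np.cos(np.radians(48.2)),-np.sin(np.radians(48.2))]);Z0=np.array([-X0[1],X0[0]])
print('cur model vs actual tip', c-.1*X0+.0106*Z0,'vs [.0146 .0277]')
c=np.array([.0146,.0277])+.1*X0-.0106*Z0; print('tcp start',c)
for i in range(N):
    t,X1,Z1=tcp(th[i+1],p[i+1],r[i+1]);Xa=np.array([-np.cos(np.radians(p[i])),-np.sin(np.radians(p[i]))]);Za=np.array([-Xa[1],Xa[0]])
    s=t-c;print([0,round(s@Xa,4),0,round(s@Za,4),0,round((p[i]-p[i+1])/90,4),0]);c=t
print('end tcp',c)
E
```

```text
cur model vs actual tip [0.01518647 0.03096569] vs [.0146 .0277]
tcp start [-0.05995529 -0.03978236]
[0, np.float64(-0.0081), 0, np.float64(-0.0111), 0, np.float64(0.0101), 0]
[0, np.float64(-0.0058), 0, np.float64(-0.0089), 0, np.float64(0.0101), 0]
[0, np.float64(-0.0063), 0, np.float64(-0.0085), 0, np.float64(0.0101), 0]
[0, np.float64(-0.0068), 0, np.float64(-0.008), 0, np.float64(0.0101), 0]
[0, np.float64(-0.0072), 0, np.float64(-0.0075), 0, np.float64(0.0101), 0]
[0, np.float64(-0.0076), 0, np.float64(-0.007), 0, np.float64(0.0101), 0]
[0, np.float64(-0.008), 0, np.float64(-0.0064), 0, np.float64(0.0101), 0]
[0, np.float64(-0.0083), 0, np.float64(-0.0058), 0, np.float64(0.0101), 0]
[0, np.float64(-0.0085), 0, np.float64(-0.0052), 0, np.float64(0.0101), 0]
[0, np.float64(-0.0087), 0, np.float64(-0.0046), 0, np.float64(0.0101), 0]
[0, np.float64(-0.0089), 0, np.float64(-0.004), 0, np.float64(0.0101), 0]
[0, np.float64(-0.009), 0, np.float64(-0.0033), 0, np.float64(0.0101), 0]
[0, np.float64(-0.0091), 0, np.float64(-0.0027), 0, np.float64(0.0101), 0]
[0, np.float64(-0.0091), 0, np.float64(-0.002), 0, np.float64(0.0101), 0]
[0, np.float64(-0.0091), 0, np.float64(-0.0014), 0, np.float64(0.0101), 0]
[0, np.float64(-0.0091), 0, np.float64(-0.0007), 0, np.float64(0.0101), 0]
[0, np.float64(-0.009), 0, np.float64(-0.0001), 0, np.float64(0.0101), 0]
[0, np.float64(-0.0088), 0, np.float64(0.0005), 0, np.float64(0.0101), 0]
[0, np.float64(-0.0086), 0, np.float64(0.0011), 0, np.float64(0.0101), 0]
[0, np.float64(-0.0084), 0, np.float64(0.0017), 0, np.float64(0.0101), 0]
end tcp [0.00892543 0.12369075]
```

Request:
{"op": "apply_moves", "data": {"targets": [[0, -0.008, 0, -0.011, 0, 0.01, 0], [0, -0.006, 0, -0.009, 0, 0.01, 0], [0, -0.0063, 0, -0.0085, 0, 0.01, 0], [0, -0.0068, 0, -0.008, 0, 0.01, 0], [0, -0.0072, 0, -0.0075, 0, 0.01, 0], [0, -0.0076, 0, -0.007, 0, 0.01, 0], [0, -0.008, 0, -0.0064, 0, 0.01, 0], [0, -0.0083, 0, -0.0058, 0, 0.01, 0], [0, 0, 0, 0, 0, 0, 0]]}}

```text
time_s: 13.25
tcp_pos: [0.485, -0.0046, 0.2023]
eef_rot: [-179.5, 40.6, -100.7]
contact_force: [-0.8, 0.1, -2.9]
gripper_width: 0.0234
gripper_force: 60.0
```

```bash
python3 -c "
from cov import *
cover()"
```

```text
t 13.25 tcp [ 0.485  -0.0046  0.2023] rpy [-179.5   40.6 -100.7] 
x [-0.141 -0.746 -0.65 ] y [-0.982  0.19  -0.006] z [ 0.128  0.638 -0.76 ] 
tip in slot [[0.0214 0.0002 0.1083]] pitch 40.6 F [-0.8  0.1 -2.9] j [-12.  11. -14. -43. -72.  18.]
scene 724 cover angle deg pctl [35. 55. 56. 57. 58.]
top 1464 cover angle deg pctl [39. 55. 56. 57. 59.]
```

The cover is at about 53°, following the plan. I'll continue the arc.

Request:
{"op": "apply_moves", "data": {"targets": [[0, -0.0085, 0, -0.0052, 0, 0.01, 0], [0, -0.0087, 0, -0.0046, 0, 0.01, 0], [0, -0.0089, 0, -0.004, 0, 0.01, 0], [0, -0.009, 0, -0.0033, 0, 0.01, 0], [0, -0.0091, 0, -0.0027, 0, 0.01, 0], [0, -0.0091, 0, -0.002, 0, 0.01, 0], [0, -0.0091, 0, -0.0014, 0, 0.01, 0], [0, -0.0091, 0, -0.0007, 0, 0.01, 0], [0, -0.009, 0, 0, 0, 0.01, 0], [0, -0.0088, 0, 0.0005, 0, 0.01, 0], [0, -0.0086, 0, 0.0011, 0, 0.01, 0], [0, -0.0084, 0, 0.0017, 0, 0.01, 0], [0, 0, 0, 0, 0, 0, 0], [0, 0, 0, 0, 0, 0, 0], [0, 0, 0, 0, 0, 0, 0]]}}

```text
time_s: 14.6
tcp_pos: [0.4979, 0.0663, 0.2766]
eef_rot: [179.9, 30.0, -101.1]
contact_force: [0.1, 0.1, -2.5]
gripper_width: 0.0236
gripper_force: 60.0
```

```bash
python3 -c "
from cov import *
cover()"
```

```text
t 14.6 tcp [0.4979 0.0663 0.2766] rpy [ 179.9   30.  -101.1] 
x [-0.167 -0.85  -0.5  ] y [-0.981  0.192  0.001] z [ 0.095  0.491 -0.866] 
tip in slot [[0.1026 0.0007 0.1664]] pitch 30.0 F [ 0.1  0.1 -2.5] j [  7.   2. -12. -31. -68.  -8.]
scene 616 cover angle deg pctl [ 77. 106. 111. 112. 113.]
top 18 cover angle deg pctl [111. 112. 112. 113. 114.]
```

The cover is at about 108°. I'll nudge it a few mm further towards the stop.

Request:
{"op": "apply_moves", "data": {"targets": [[0, -0.0017, 0, 0.001, 0, 0, 0], [0, -0.0017, 0, 0.001, 0, 0, 0], [0, -0.0017, 0, 0.001, 0, 0, 0], [0, 0, 0, 0, 0, 0, 0], [0, 0, 0, 0, 0, 0, 0]]}}

```text
time_s: 15.12
tcp_pos: [0.4989, 0.0693, 0.2763]
eef_rot: [180.0, 29.7, -101.2]
contact_force: [-2.7, -11.5, -3.1]
gripper_width: 0.0235
gripper_force: 60.0
```

```bash
python3 -c "
from cov import *
cover()"
```

```text
t 15.1167 tcp [0.4989 0.0693 0.2763] rpy [ 180.    29.7 -101.2] 
x [-0.168 -0.852 -0.496] y [-0.981  0.193  0.001] z [ 0.095  0.486 -0.869] 
tip in slot [[0.1059 0.0002 0.1656]] pitch 29.7 F [ -2.7 -11.5  -3.1] j [  8.   2. -13. -30. -68.  -9.]
scene 627 cover angle deg pctl [ 79. 108. 112. 113. 114.]
top 25 cover angle deg pctl [111. 112. 113. 114. 115.]
```

The 11.5 N push-back shows the stop has been reached. I'll back off horizontally and level the bar.

Request:
{"op": "apply_moves", "data": {"targets": [[0, 0.01, 0, -0.006, 0, 0, 0], [0, 0.027, 0, -0.0155, 0, 0, 0], [0, 0.029, 0, -0.0167, 0, 0, 0], [0, 0.029, 0, -0.0167, 0, 0, 0], [0, 0.029, 0, -0.0167, 0, 0, 0], [0, 0.029, 0, -0.0167, 0, 0, 0], [0, 0.02, 0, -0.0115, 0, 0, 0], [0, 0, 0, 0, 0, 0.0667, 0], [0, 0, 0, 0, 0, 0.0667, 0], [0, 0, 0, 0, 0, 0.0667, 0], [0, 0, 0, 0, 0, 0.0667, 0], [0, 0, 0, 0, 0, 0.0667, 0], [0, 0, 0, 0, 0, 0, 0], [0, 0, 0, 0, 0, 0, 0]]}}

```text
time_s: 16.38
tcp_pos: [0.4608, -0.1221, 0.2767]
eef_rot: [180.0, 0.0, -100.9]
contact_force: [0.5, 0.8, -3.3]
gripper_width: 0.024
gripper_force: 60.0
```

```bash
python3 - <<'E'
from cov import *
cover()
c=capture('scene');f=c['frame'];P=cloud(c)
L=(P-s['tcp_pos'])@M
hsv=cv2.cvtColor(f,cv2.COLOR_RGB2HSV)
m=(hsv[...,1]>110)&(hsv[...,2]>80)&(L[...,0]>.02)&(L[...,0]<.13)&(abs(L[...,1])<.03)&(abs(L[...,2])<.05)
q=L[m];print('handle pts in tool',m.sum())
top=q[:,2]<np.percentile(q[:,2],40)
print('x range',np.percentile(q[:,0],[1,99]),'slope z/x deg',np.degrees(np.arctan(np.polyfit(q[:,0],q[:,2],1)[0])),'z pct',np.percentile(q[:,2],[5,50,95]))
E
```

```text
t 16.3833 tcp [ 0.4608 -0.1221  0.2767] rpy [ 180.     0.  -100.9] 
x [-0.189 -0.982 -0.   ] y [-0.982  0.189  0.001] z [-0.001  0.    -1.   ] 
tip in slot [[-0.0813  0.0011  0.1151]] pitch 0.0 F [ 0.5  0.8 -3.3] j [  9.   0. -20.  -0. -69. -20.]
scene 519 cover angle deg pctl [110. 111. 112. 113. 114.]
top 187 cover angle deg pctl [111. 112. 113. 114. 115.]
handle pts in tool 122
x range [0.03022029 0.09890078] slope z/x deg -0.6220991517889565 z pct [-0.00093983  0.00817158  0.01785041]
```

The cover stays open at the stop and the bar hasn't slipped in the grip. I'll lay it back on the mat.

Request:
{"op": "apply_moves", "data": {"targets": [[0, 0.0153, -0.02, 0, 0, 0, 0], [0, 0.0153, -0.02, 0, 0, 0, 0], [0, 0.0153, -0.02, 0, 0, 0, 0], [0, 0.0153, -0.02, 0, 0, 0, 0], [0, 0.0153, -0.02, 0, 0, 0, 0], [0, 0, 0, 0.035, 0, 0, 0], [0, 0, 0, 0.035, 0, 0, 0], [0, 0, 0, 0.035, 0, 0, 0], [0, 0, 0, 0.035, 0, 0, 0], [0, 0, 0, 0.035, 0, 0, 0], [0, 0, 0, 0.035, 0, 0, 0], [0, 0, 0, 0.015, 0, 0, 0], [0, 0, 0, 0.01, 0, 0, 0], [0, 0, 0, 0.007, 0, 0, 0], [0, 0, 0, 0.004, 0, 0, 0], [0, 0, 0, 0.002, 0, 0, 0], [0, 0, 0, 0, 0, 0, 0], [0, 0, 0, 0, 0, 0, 0]]}}

```text
time_s: 18.03
tcp_pos: [0.5451, -0.2186, 0.0303]
eef_rot: [-179.9, -0.0, -101.1]
contact_force: [0.7, -0.5, -2.3]
gripper_width: 0.0237
gripper_force: 60.0
```

Still about 2.5 mm to go. I'll lower, release and rise.

Request:
{"op": "apply_moves", "data": {"targets": [[0, 0, 0, 0.001, 0, 0, 0], [0, 0, 0, 0.001, 0, 0, 0], [0, 0, 0, 0.0005, 0, 0, 0], [0, 0, 0, 0, 0, 0, 0], [1, 0, 0, 0, 0, 0, 0], [1, 0, 0, 0, 0, 0, 0], [1, 0, 0, 0, 0, 0, 0], [1, 0, 0, 0, 0, 0, 0], [1, 0, 0, 0, 0, 0, 0], [1, 0, 0, 0, 0, 0, 0], [1, 0, 0, 0, 0, 0, 0], [1, 0, 0, 0, 0, 0, 0], [1, 0, 0, 0, 0, 0, 0], [1, 0, 0, 0, 0, 0, 0], [1, 0, 0, 0, 0, 0, 0], [1, 0, 0, 0, 0, 0, 0]]}}

```text
time_s: 19.37
tcp_pos: [0.5443, -0.2185, 0.0267]
eef_rot: [-180.0, -0.0, -101.1]
contact_force: [0.2, -0.6, -0.0]
gripper_width: 0.0873
gripper_force: 0.0
```

Request:
{"op": "apply_moves", "data": {"targets": [[1, 0, 0, -0.01, 0, 0, 0], [1, 0, 0, -0.02, 0, 0, 0], [1, 0, 0, -0.03, 0, 0, 0], [1, 0, 0, -0.035, 0, 0, 0], [1, 0, 0, -0.035, 0, 0, 0], [1, 0, 0, -0.035, 0, 0, 0], [1, 0, 0, -0.035, 0, 0, 0], [1, 0, 0, 0, 0, 0, 0], [1, 0, 0, 0, 0, 0, 0], [1, 0, 0, 0, 0, 0, 0], [1, 0, 0, 0, 0, 0, 0]]}}

```text
time_s: 20.28
tcp_pos: [0.5436, -0.2182, 0.2259]
eef_rot: [179.9, -0.0, -101.1]
contact_force: [-0.5, 0.4, -0.3]
gripper_width: 0.0879
gripper_force: 0.0
```

```bash
python3 bar.py; python3 -c "
from cov import *
cover()
c=capture('scene');cv2.imwrite('pics/end.png',c['frame'][:,:,::-1])"
```

```text
handle 581 (((537.3055419921875, -256.7171936035156), (117.62310028076172, 24.399559020996094), 79.32969665527344), [[514.0, -312.0], [538.0, -317.0], [560.0, -201.0], [536.0, -197.0]]) 0.028419178974537107
0.0876236166742699 [ 0.54384776 -0.21824348  0.22553959]
t 20.4333 tcp [ 0.5438 -0.2182  0.2255] rpy [ 1.799e+02 -1.000e-01 -1.011e+02] 
x [-0.193 -0.981  0.001] y [-0.981  0.193  0.002] z [-0.002 -0.001 -1.   ] 
tip in slot [[-0.1596 -0.0993  0.0638]] pitch -0.1 F [-0.9  0.1  0.3] j [ -3.  13. -13.   0. -65.  -8.]
scene 504 cover angle deg pctl [110. 111. 112. 113. 114.]
top 358 cover angle deg pctl [111. 112. 113. 114. 115.]
```

View pics/end.png

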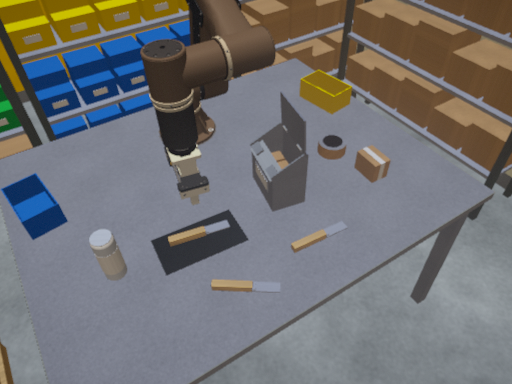

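The final picture shows the cover upright at (293,125), the bar flat on the mat at (200,233), the gripper clear of it, and the carton, can and tape where they were.

```bash
python3 -c "
from plant import *
print(close_job())"
```

```text
the job is handed in; nothing more can be done
None
```

I levered the cover loose and swung it up to its stop, laid the bar back on the mat and released it with the carton, can and tape undisturbed, then handed the job in at about 20 s; no verdict was returned.

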